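# Back off a hand coil winder and drop the pawl in again

## Task

The hand coil winder has been wound on past its start: lift the pawl off the ratchet wheel and throw it right over so that it stays off, then turn the crank back until it is just short of straight up. Lower the pawl gently into the teeth again and lean the crank lightly back until you feel the pawl catch, so that it holds the crank upright, as near as the teeth allow. Never force the ratchet against the pawl, and leave the other things on the bench alone.

Things in the scene. Friction and masses are not known exactly. Their poses are not given: they have to be found in the camera images.
- winder: Hand coil winder fixed to the bench: grey base, two uprights, a level spindle. Origin on the bench under the middle of the ratchet wheel; x level across the spindle, y along it, z up. Along y (mm): hand grip -103 to -58, crank -50, upright -32, ratchet wheel -5 to 5, brake 14 to 42, upright 50, white bobbin 62 to 97. Uprights 8 mm thick, 136 mm high; base 150 x 106 x 14 mm.
- spindle_axis (a point): Point on the spindle axis in the middle of the ratchet wheel, 120 mm above the winder's origin. A drag brake holds the spindle wherever it is left; it takes about 0.15 N m (1.9 N at the handle) to turn it either way.
- spindle (a joint): Angle (rad) of the spindle with crank and bobbin. 0 = crank straight up. Positive = wound on: the crank leans to the winder's +x by this angle (handle at x = 80 mm x sin, z = 120 mm + 80 mm x cos). Turning back lessens it. The ratchet wheel turns with it but is clamped on, not keyed: its teeth sit up to 0.1 rad either way of their proper place, so where the pawl stops it must be felt.
- ratchet: Spindle with its steel ratchet wheel: 90 mm over the tips, 10 mm thick, 20 teeth 7 mm high (one per 0.314 rad, 25 mm at the handle); origin on its axis. With the pawl in, it clicks on forwards; backwards a steep tooth face stops hard on the nose. The teeth stand 20 N against the pawl; 6 to 8 N of pull at the handle (drag included) shows that it holds.
- pawl_pivot (a joint): Angle (rad) of the pawl. 0 (within 0.01) = nose home at a tooth's root; on the sloping tooth backs up to 0.13. It swings up and over to the winder's -x: upright at about 1.85, beyond 2.1 it tips by itself onto its stop pin at 2.45 and stays thrown over. Before that it falls back by its weight. Lower it: do not let it fall more than 10 mm onto the teeth.
- pawl: Holding pawl: dark steel bar 8 mm wide, 54 mm from pivot to nose, 60 g, with its lift pin. Origin on the pivot axis (along y) over the wheel's mid plane, at x = -50, z = 178 mm of the winder. The pivot's stud and stop pin stand out from a grey disc, 46 mm diameter, at y = -36 to -28 mm; nothing stands on the bobbin's side of the pawl but its pin.
- pawl_nose (a point): Toe of the pawl's nose; home, it lies on top of the wheel at x = 0, z = 158 mm of the winder. Lowered with the spindle at 0.16 to 0.19 it drops behind the right tooth; turning back then brings that tooth onto the nose with the spindle between -0.1 and 0.1. Lowered nearer to upright it may sit on a tooth tip or let one more tooth by: then turn on until it clicks.
- lift_pin (a point): Grasp point on the pawl's lift pin: level steel pin, 9 mm diameter, along y from the bar towards the bobbin (y = 4 to 40 mm, head 13 mm diameter at the end; this point at y = 24 mm). It moves on a circle of 37 mm about the pivot; pawl home: x = -14.5, z = 168 mm of the winder. Can be pinched from above, the fingers closing along the winder's x.
- handle (a point): Middle of the crank's black hand grip, 17 mm diameter, 45 mm long, level along y, free to spin on its peg (this point at y = -80.5 mm of the winder). It moves on a circle of 80 mm about the spindle axis. Can be pinched from above, the fingers closing along the winder's x.
- board: Circuit board under test on a black base 150 x 105 x 16 mm, lying loose on the bench; origin under its middle. Bystander.
- programmer: Blue programmer box, 125 x 62 x 26 mm, loose; origin under its middle. Bystander.
- jar: Small jar, 52 mm diameter, 62 mm high, loose; origin under its middle. Bystander.
- screwdriver: Screwdriver, 160 mm long, lying loose along its own x. Bystander.
There are look-alikes about, which are no part of the job. Of the things that look like the winder, the smaller one is meant.

How it is judged:
By the outcome, as a careful person would: the job done as asked, in the order asked, and still so for the second after the job is handed in, with the robot touching nothing.
It also fails if it takes over 72 s, if anything falls off the work surface, if the arm or the gripper's body presses on something with over 40 N, if the wrist force passes 120 N, or if a joint passes its speed limit or range.

## Robot

A 7-joint arm with a two-finger parallel gripper is mounted at the origin on the work surface. World frame = base frame: x ahead of the robot, y to its left, z up, the work surface at z = 0. Lengths are in m, angles in degrees, forces in N, time in s.
With the tool pointing down it reaches from about 0.4 to 0.875 m from the base axis. Payload 4.4 kg.
Tool frame: the origin (TCP) lies midway between the tips of the shut fingers; the grasp point (between the pads) lies 19 mm behind it (tcp_to_grasp is the distance from the TCP to the grasp point, in m); z points along the fingers, y is the line along which they close (so a half turn about z gives the same grasp; the last joint's range is limited). The gripper opens to 85 mm and grips with 20 to 120 N. Pads are 22 mm wide; open, the fingers measure 114 mm over their backs; the gripper's body (76 mm by 85 mm) begins 54 mm behind the grasp point. The pads swing forward as they close: fully open they stand 13 mm farther back than shut.
Start: joints at [-3.77, 36.005, 2.206, 86.941, -1.547, 57.084, -1.146], TCP at [0.65, 0, 0.231] pointing down, gripper open.
Joint ranges: [-175.42, 175.42], [-21.48, 121.26], [-71.46, 75.88], [10.55, 141.38], [-63.04, 243.04], [13.31, 113.54], [-168.57, 168.57]. Speed limits (degrees/s): [147.25, 147.25, 180, 180, 180, 180, 180].

## Interface

Orientations are given as [roll, pitch, yaw] about the fixed x, y, z axes, in that order (R = Rz(yaw) Ry(pitch) Rx(roll)).
In Python, from workcell import get_state, capture, camera_model, job_done, tcp_to_grasp gives the robot as it stands. The module is installed in compiled form; this text tells all that it offers.
- The arm moves only by the tool jog_arm, never from a script. Its argument "commands" is a list of rows, each a list of 4 numbers: the shift along the tool's x, y, z in m, then the turn about the tool's z in degrees. A call has 1 to 10 rows; each row is the pose to reach, as a shift and turn from the pose commanded when the call began, along the tool's axes at that moment; what a row does not reach only later rows make up. A row lasts 1/8 s, in which the tool goes at most 62.5 mm and 10.7 degrees, less where a joint would pass 70% of its speed; a pose out of reach is approached as far as the arm can. A call with a gripper value outside its range is refused whole. "fingers" is the opening, from -1 (shut) to 1 (fully open), set as the call begins (left out, the last holds). The fingers move at their own pace and stop on an object; the grip force is fixed at half the most. Time passes only in rows, so rows that repeat a pose let the fingers close. It gives the time, the measured TCP pose, the force, the opening and the grip force at its end, in the units of the state.
- get_state(): the state, without advancing time (a new reading comes with each control period).
- capture(name): name is "scene" or "side" or "wrist"; returns (picture, depth): 400x640x3 uint8, red, green, blue; 400x640 float32, m along the optical axis (not along the pixel's ray), 0 where there is no reading.
- camera_model(name): a dict with "camera_matrix" (3x3 intrinsics, pixels), "T" (4x4, takes a point from camera to world coordinates). Camera axes: x right, y up, looking along -z (the intrinsics and any distortion apply to the point x, -y, -z); pixel columns grow to the right and rows downward; lengths in m; the calibration is good to about 2 mm. A picture is of the moment at which its call begins: read the wrist's pose just before it. camera_model takes no time and is no camera call; for the wrist camera it gives the pose at the moment of the call.
- job_done(): hands the job in; it is judged then, once.
The state is a dict: "time_s": time; "joints": joint angles; "joint_velocities": joint speeds; "joint_efforts": joint torques, N m; "position": TCP position; "orientation": TCP orientation; "force": force on the tool from outside, world axes, zero at the start; "ft_torque": the same for the moment, N m; "opening": finger opening in m; "finger_force": force on a finger pad.
Only numpy, scipy, OpenCV 4.12 (cv2) and the standard library are available. Lean on these libraries where they do the work, as an engineer would, in place of code of your own. Each camera call takes 0.05 s, during which the arm holds its last target. There are 200 camera calls.

## Working session

There is one attempt and no reset: what is moved stays moved. The work goes in short steps, Python scripts to look and compute and a tool call to move; the robot and the scene stay as the last step left them, time stands still between calls to the robot, and variables do not carry over. Pictures are saved under pics/ and viewed, at most 10 in all, crops included, and the job is handed in when it is done.

Besides the shell and the picture viewer there is one more tool, called after ">>>" by a JSON object that holds its "fn" and its "kwargs", one argument or row to a line. jog_arm: Moves the arm, as the interface text tells. Its arguments: {"type":"object","properties":{"commands":{"type":"array"},"fingers":{"type":"number"}},"required":["commands"]}

```bash
mkdir -p pics; cat > h.py <<'E'
import numpy as np, cv2
from workcell import *
def snap(n,f):
    p,d=capture(n); cv2.imwrite(f'pics/{f}.png',p[:,:,::-1]); np.savez(f'{f}.npz',p=p,d=d,K=camera_model(n)['camera_matrix'],T=camera_model(n)['T'])
def world(f,u,v,dep=None):
    z=np.load(f+'.npz'); K,T,d=z['K'],z['T'],z['d']
    if dep is None:
        w=d[v-1:v+2,u-1:u+2]; dep=np.median(w[w>0])
    x=(u-K[0,2])/K[0,0]*dep; y=(v-K[1,2])/K[1,1]*dep
    return (T@[x,-y,-dep,1])[:3]
E
python3 -c "
from h import *
snap('scene','scene1');snap('side','side1')
s=get_state();print({k:np.round(v,3) for k,v in s.items()},tcp_to_grasp)
for n in ('scene','side'):
  print(camera_model(n))
"
```

```text
{'time_s': np.float64(0.1), 'joints': array([-3.771, 36.053,  2.202, 86.99 , -1.546, 57.085, -1.145]), 'joint_velocities': array([-0.054, -0.111, -0.11 , -0.104, -0.096,  0.017,  0.004]), 'joint_efforts': array([ 4.0000e-03, -5.6453e+01,  1.2300e+00, -1.9397e+01,  1.1000e-02,
        5.0000e-03, -0.0000e+00]), 'position': array([0.649, 0.   , 0.23 ]), 'orientation': array([-1.79902e+02,  1.00000e-03,  9.00030e+01]), 'force': array([-0.497, -0.43 , -0.065]), 'ft_torque': array([-0.003, -0.01 ,  0.027]), 'finger_force': np.float64(0.0), 'opening': np.float64(0.085)} 0.0187
{'camera_matrix': array([[507.56571221,   0.        , 317.86576159],
       [  0.        , 507.56571221, 199.24480864],
       [  0.        ,   0.        ,   1.        ]]), 'T': array([[-0.84245314, -0.45190726,  0.29334711,  0.98004793],
       [ 0.53862504, -0.69382766,  0.47800234,  0.70435265],
       [-0.01248039,  0.56069868,  0.82792586,  1.3786552 ],
       [ 0.        ,  0.        ,  0.        ,  1.        ]])}
{'camera_matrix': array([[429.45408218,   0.        , 318.39740452],
       [  0.        , 429.45408218, 195.33926186],
       [  0.        ,   0.        ,   1.        ]]), 'T': array([[-0.98420156,  0.11851523, -0.13153487,  0.37020905],
       [-0.17698445, -0.6790216 ,  0.71246485,  0.92556864],
       [-0.00487708,  0.72448865,  0.68926948,  1.02541337],
       [ 0.        ,  0.        ,  0.        ,  1.        ]])}
```

View pics/scene1.png

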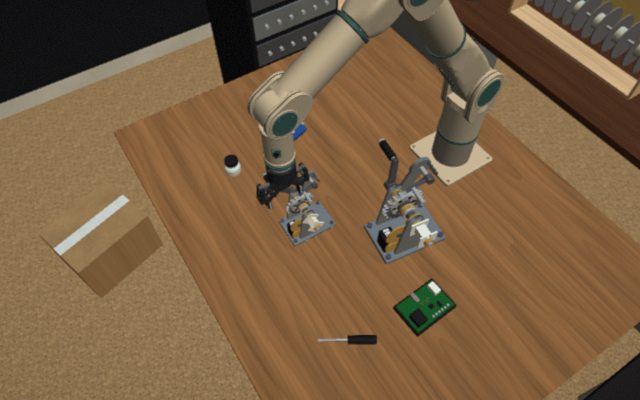

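View pics/side1.png

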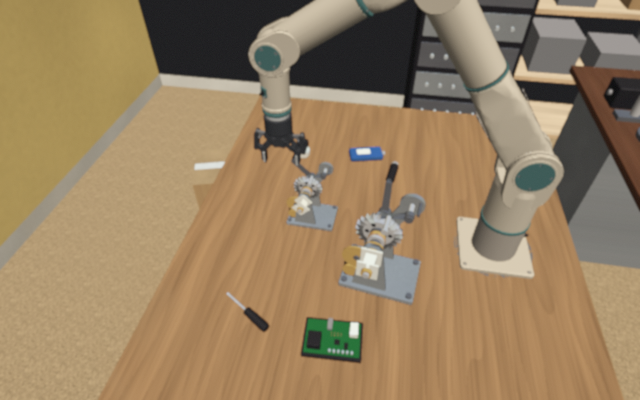

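Two look-alikes: the winder at scene (307,222) / side (313,213), and a larger one at scene (405,235) / side (380,272). The first has the smaller base, so it should be the one meant. I'll check that in an enlarged crop.

```bash
python3 -c "
from h import *
a=cv2.imread('pics/scene1.png')[150:250,250:350];b=cv2.imread('pics/side1.png')[145:245,265:365]
o=np.hstack([cv2.resize(x,(400,400),interpolation=cv2.INTER_CUBIC) for x in(a,b)])
cv2.imwrite('pics/crop1.png',o)"
```

```text
(no output)
```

View pics/crop1.png

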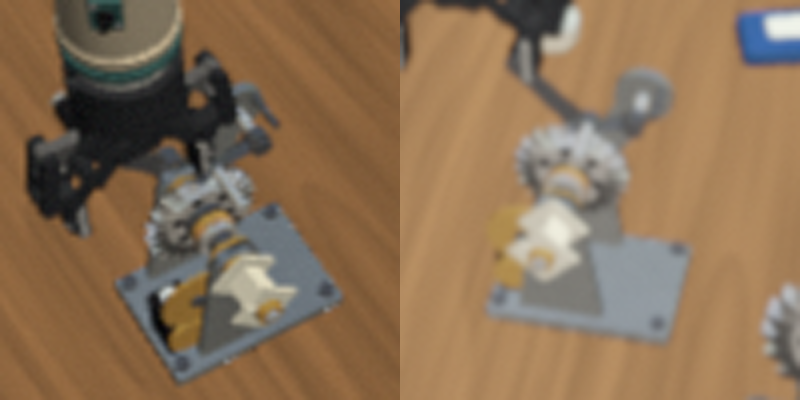

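```bash
cat >> h.py <<'E'
def onplane(f,u,v,z):
    a=world(f,u,v,1.0); c=np.load(f+'.npz')['T'][:3,3]
    return c+(a-c)*(z-c[2])/(a[2]-c[2])
E
python3 -c "
from h import *
C=[np.array([250+a/4,150+b/4]) for a,b in [(118,285),(180,382),(343,297),(272,205)]]
P=np.array([onplane('scene1',*c,.014) for c in C]);print(P.round(4))
print([np.linalg.norm(P[i]-P[i-1]).round(4) for i in range(4)],P.mean(0))
D=[np.array([265+a/4,145+b/4]) for a,b in [(88,312),(268,342),(290,247)]]
Q=np.array([onplane('side1',*c,.012) for c in D]);print(Q.round(4), (Q[0]+Q[2])/2)
for u,v in [(265+245/4,145+95/4)]: print('disc',world('side1',int(u),int(v)))
snap('wrist','w1')
z=np.load('w1.npz');print(z['T'].round(3),z['K'])
"
```

```text
[[ 0.6433 -0.079   0.014 ]
 [ 0.6473  0.0223  0.014 ]
 [ 0.5006  0.027   0.014 ]
 [ 0.5004 -0.0767  0.014 ]]
[np.float64(0.1429), np.float64(0.1014), np.float64(0.1468), np.float64(0.1037)] [ 0.57287645 -0.02656508  0.014     ]
[[ 0.64    0.0221  0.012 ]
 [ 0.4929  0.0289  0.012 ]
 [ 0.4912 -0.0786  0.012 ]] [ 0.56561562 -0.02827866  0.012     ]
disc [ 0.52932637 -0.06691699  0.18411119]
[[ 1.    -0.001  0.001  0.65 ]
 [ 0.001  0.956  0.294  0.075]
 [-0.002 -0.294  0.956  0.374]
 [ 0.     0.     0.     1.   ]] [[342.87558656   0.         323.29959552]
 [  0.         342.87558656 199.5245889 ]
 [  0.           0.           1.        ]]
```

View pics/w1.png

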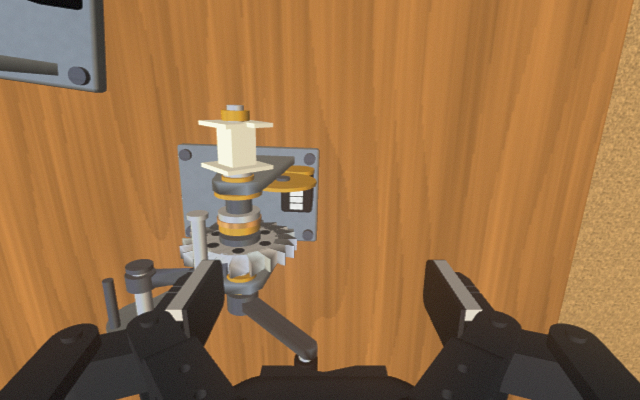

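The wrist picture shows the small winder. Base corners are at (180,147), (319,149) and (316,241). The lift pin runs from its head (198,215) down to about (200,265). The pawl stud is at (140,268), the stop pin at (110,300), and the crank runs (245,300) to (305,350).

```bash
python3 -c "
from h import *
for n,u,v in [('pinhead',198,215),('pin',198,230),('pin',199,245),('pin',199,255),('bar',172,277),('stud',140,267),('stud',144,290),('stop',110,290),('bobbin',236,140),('crank hub',242,300),('crank',270,320),('crank',295,343),('crank',305,352),('grip',306,362)]:
  print(n,world('w1',u,v).round(4))
for u,v in [(180,147),(319,149),(316,241)]: print(onplane('w1',u,v,.014).round(4))
for v in (190,236):
  d=np.load('w1.npz')['d'];print(v,[world('w1',u,v).round(3).tolist() for u in range(222,262,5)])
"; python3 -c "
import cv2,numpy as np
p=cv2.imread('pics/w1.png');cv2.imwrite('pics/w1c.png',cv2.resize(p[190:390,90:340],(750,600),interpolation=cv2.INTER_CUBIC))"
```

```text
pinhead [0.5714 0.0034 0.1728]
pin [ 0.5709 -0.0061  0.1742]
pin [ 0.5703 -0.0165  0.174 ]
pin [ 0.5698 -0.0233  0.1744]
bar [ 0.5523 -0.037   0.1782]
stud [ 0.5356 -0.0274  0.1829]
stud [ 0.5377 -0.0414  0.1865]
stop [ 0.5204 -0.0381  0.1919]
bobbin [0.5881 0.0446 0.1318]
crank hub [ 0.5839 -0.0834  0.1336]
crank [ 0.6095 -0.0869  0.1543]
crank [ 0.6302 -0.0878  0.1782]
crank [ 0.6374 -0.0896  0.1847]
grip [ 0.6378 -0.0996  0.1827]
[0.4987 0.0223 0.014 ]
[0.6447 0.0204 0.014 ]
[ 0.641  -0.0847  0.014 ]
190 [[0.577, 0.01, 0.137], [0.58, 0.01, 0.137], [0.584, 0.01, 0.138], [0.588, 0.01, 0.137], [0.591, 0.01, 0.137], [0.595, 0.01, 0.137], [0.597, 0.009, 0.133], [0.6, 0.007, 0.129]]
236 [[0.571, -0.029, 0.13], [0.575, -0.029, 0.13], [0.58, -0.028, 0.132], [0.583, -0.029, 0.131], [0.587, -0.029, 0.13], [0.59, -0.03, 0.128], [0.594, -0.03, 0.128], [0.597, -0.031, 0.126]]
```

View pics/w1c.png

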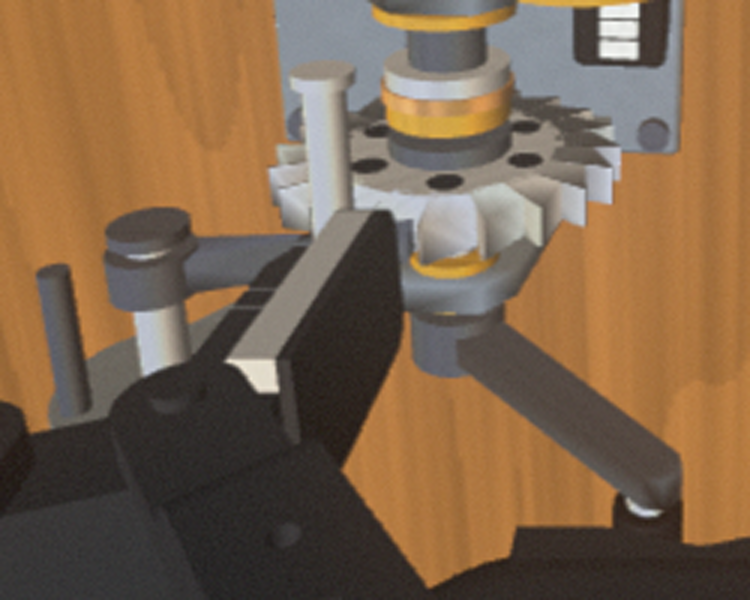

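The crop shows the pin and pawl home, with the crank leaning to +x at about 0.74 rad. I estimate the winder's origin at (0.5845, -0.037) with yaw -2°, so the pin grasp is about (0.571, -0.0125, 0.169). Moving over it now.

>>> {"fn": "jog_arm", "kwargs": {
  "commands": [
    [-0.012,-0.04,0,2],
    [-0.012,-0.079,0,2],
    [-0.012,-0.079,0.03,2],
    [-0.012,-0.079,0.03,2],
    [-0.012,-0.079,0.03,2]
  ],
  "fingers": 0.1
}}

```text
time_s: 0.78
position: [0.5718, -0.0119, 0.2018]
orientation: [180.0, -0.0, 88.0]
force: [0.3, 0.3, 1.0]
opening: 0.047
finger_force: 0.0
```

```bash
python3 -c "
from h import *
snap('wrist','w2');s=get_state();print(s['position'],s['orientation'],s['opening'],s['force'])
p=cv2.imread('pics/w2.png');cv2.imwrite('pics/w2b.png',cv2.resize(p[100:400,120:520],(800,600)))"
```

```text
[ 0.57205784 -0.01198949  0.20202865] [ 1.79912205e+02 -2.52014376e-03  8.80011068e+01] 0.04708628049752782 [ 0.01455848 -0.64537103 -0.04132247]
```

View pics/w2b.png

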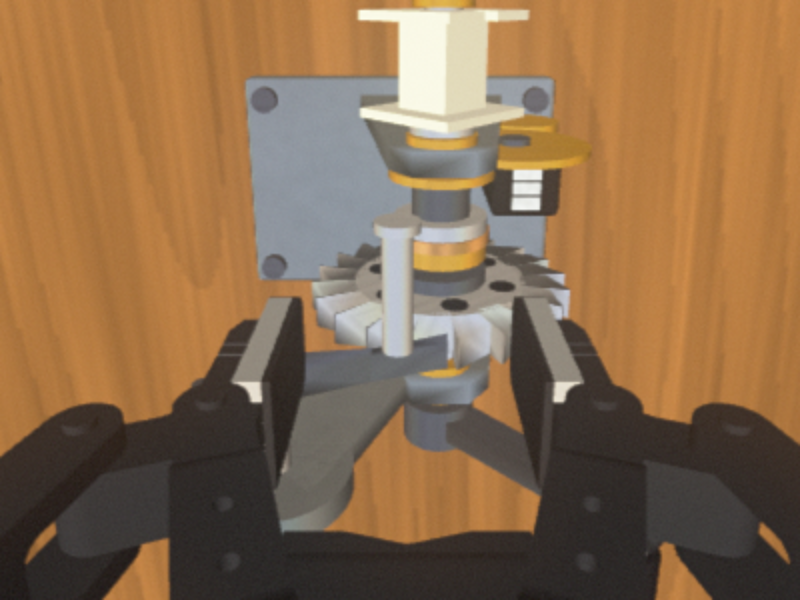

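The pin runs from (398,235) to (397,350) in the crop, parallel to the tool, so the yaw is right. The fingers are at 295 and 518, so they straddle it.

```bash
python3 -c "
from h import *
for u,v in [(398,228),(398,255),(398,290),(398,330),(397,345),(430,345),(350,370)]:
  print((u,v),world('w2',120+u//2,100+v//2).round(4))
# spindle parts
for v in (60,150,200,250):
  r=[world('w2',120+u//2,100+v//2) for u in range(405,495,6)]
  print(v,[(round(q[0],4),round(q[1],3),round(q[2],3)) for q in r])
z=np.load('w2.npz')
print('base corners',[onplane('w2',120+u/2,100+v/2,.014).round(4) for u,v in [(247,79),(553,79),(260,279)]])
"
```

```text
(398, 228) [0.5704 0.0036 0.1762]
(398, 255) [ 0.5701 -0.0043  0.1748]
(398, 290) [ 0.5697 -0.0146  0.1751]
(398, 330) [ 0.5693 -0.0269  0.1747]
(397, 345) [ 0.5686 -0.0311  0.1748]
(430, 345) [ 0.5782 -0.0353  0.1679]
(350, 370) [ 0.5555 -0.0377  0.1767]
60 [(np.float64(0.5732), np.float64(0.042), np.float64(0.123)), (np.float64(0.5751), np.float64(0.042), np.float64(0.125)), (np.float64(0.577), np.float64(0.042), np.float64(0.127)), (np.float64(0.5789), np.float64(0.042), np.float64(0.129)), (np.float64(0.5807), np.float64(0.042), np.float64(0.13)), (np.float64(0.5825), np.float64(0.042), np.float64(0.132)), (np.float64(0.5842), np.float64(0.042), np.float64(0.134)), (np.float64(0.586), np.float64(0.042), np.float64(0.135)), (np.float64(0.5879), np.float64(0.042), np.float64(0.134)), (np.float64(0.5899), np.float64(0.042), np.float64(0.131)), (np.float64(0.5919), np.float64(0.042), np.float64(0.129)), (np.float64(0.5939), np.float64(0.041), np.float64(0.127)), (np.float64(0.596), np.float64(0.041), np.float64(0.125)), (np.float64(0.5982), np.float64(0.041), np.float64(0.123)), (np.
[... 2203 characters left out ...]
.float64(-0.018), np.float64(0.138)), (np.float64(0.5828), np.float64(-0.018), np.float64(0.138)), (np.float64(0.5848), np.float64(-0.018), np.float64(0.139)), (np.float64(0.5867), np.float64(-0.018), np.float64(0.138)), (np.float64(0.5887), np.float64(-0.018), np.float64(0.138)), (np.float64(0.5907), np.float64(-0.019), np.float64(0.136)), (np.float64(0.5928), np.float64(-0.019), np.float64(0.136)), (np.float64(0.595), np.float64(-0.02), np.float64(0.133)), (np.float64(0.5974), np.float64(-0.022), np.float64(0.129)), (np.float64(0.6033), np.float64(-0.035), np.float64(0.096))]
base corners [array([0.497 , 0.0245, 0.014 ]), array([0.6438, 0.0195, 0.014 ]), array([ 0.4931, -0.0796,  0.014 ])]
```

>>> {"fn": "jog_arm", "kwargs": {
  "commands": [
    [0,-0.0015,0.025,0],
    [0,-0.0015,0.049,0],
    [0,-0.0015,0.049,0],
    [0,-0.0015,0.049,0]
  ],
  "fingers": -0.3
}}

```text
time_s: 1.32
position: [0.5706, -0.0119, 0.1534]
orientation: [179.9, -0.0, 88.0]
force: [-0.2, -0.0, 0.0]
opening: 0.0299
finger_force: 0.0
```

>>> {"fn": "jog_arm", "kwargs": {
  "commands": [
    [0,0,0,0],
    [0,0,0,0],
    [0,0,0,0],
    [0,0,0,0]
  ],
  "fingers": -0.7
}}

```text
time_s: 1.82
position: [0.5696, -0.0119, 0.1525]
orientation: [180.0, -0.0, 88.0]
force: [0.2, -0.8, 0.3]
opening: 0.0129
finger_force: 0.0
```

>>> {"fn": "jog_arm", "kwargs": {
  "commands": [
    [0,0,0,0],
    [0,0,0,0],
    [0,0,0,0]
  ],
  "fingers": -1
}}

```text
time_s: 2.2
position: [0.5691, -0.0119, 0.1524]
orientation: [-180.0, -0.0, 88.0]
force: [-1.6, -0.1, 2.9]
opening: 0.0068
finger_force: 58.5
```

>>> {"fn": "jog_arm", "kwargs": {
  "commands": [
    [0,0.0006,-0.004,0],
    [0,0.001,-0.008,0],
    [0,0.0005,-0.013,0],
    [0,0,-0.018,0],
    [0,-0.002,-0.0225,0],
    [0,-0.004,-0.027,0],
    [0,-0.004,-0.027,0]
  ]
}}

```text
time_s: 3.08
position: [0.5665, -0.0117, 0.1805]
orientation: [179.8, -0.0, 88.0]
force: [1.4, 0.3, 3.1]
opening: 0.0068
finger_force: 58.9
```

>>> {"fn": "jog_arm", "kwargs": {
  "commands": [
    [0,-0.006,-0.0077,0],
    [0,-0.0135,-0.0135,0],
    [0,-0.0225,-0.0172,0],
    [0,-0.032,-0.0185,0],
    [0,-0.037,-0.018,0],
    [0,-0.0416,-0.0172,0],
    [0,-0.0477,-0.015,0],
    [0,-0.051,-0.0135,0],
    [0,-0.051,-0.0135,0]
  ]
}}

```text
time_s: 4.2
position: [0.5139, -0.0096, 0.1952]
orientation: [180.0, -0.0, 88.0]
force: [-5.8, 1.5, 19.3]
opening: 0.0062
finger_force: 64.7
```

>>> {"fn": "jog_arm", "kwargs": {
  "commands": [
    [0,0.001,-0.002,0],
    [0,0.001,-0.002,0]
  ]
}}

```text
time_s: 4.45
position: [0.515, -0.0097, 0.1961]
orientation: [-180.0, -0.0, 88.0]
force: [-3.1, 0.7, 10.4]
opening: 0.0065
finger_force: 63.7
```

>>> {"fn": "jog_arm", "kwargs": {
  "commands": [
    [0,0,0,0],
    [0,0,0,0],
    [0,0,0,0]
  ],
  "fingers": -0.4
}}

```text
time_s: 4.82
position: [0.5153, -0.0101, 0.1946]
orientation: [-180.0, 0.0, 88.0]
force: [-0.8, -0.3, 0.0]
opening: 0.0259
finger_force: 0.0
```

```bash
python3 -c "
from h import *
snap('wrist','w3')
p=cv2.imread('pics/w3.png');cv2.imwrite('pics/w3b.png',cv2.resize(p[100:400,120:520],(800,600)))"
```

```text
(no output)
```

View pics/w3b.png

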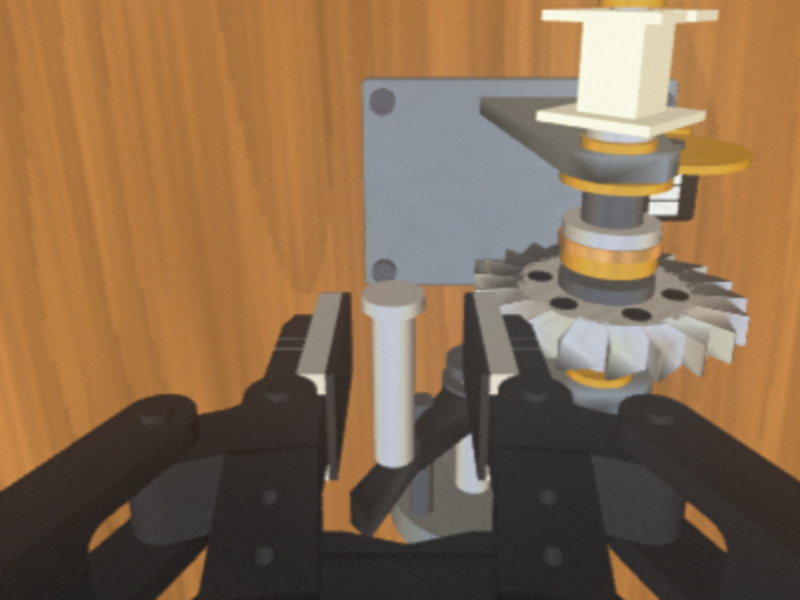

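The pawl rests thrown over on its stop, with the pin free between the pads at (394,390). I'll rise clear and measure the pin's resting place for the return grasp.

```bash
python3 -c "
from h import *
print([world('w3',120+394//2,100+v//2).round(4) for v in (295,350,400,440)], get_state()['position'])
"
```

```text
[array([0.5134, 0.0059, 0.2104]), array([ 0.513 , -0.0049,  0.2139]), array([ 0.5126, -0.0166,  0.2139]), array([ 0.5122, -0.0263,  0.2139])] [ 0.51529816 -0.0100858   0.19457321]
```

>>> {"fn": "jog_arm", "kwargs": {
  "commands": [
    [0,0,-0.03,0],
    [0,0,-0.065,0],
    [-0.05,0.06,-0.065,0],
    [-0.1,0.11,-0.065,0],
    [-0.105,0.121,-0.065,0],
    [-0.105,0.121,-0.06,0],
    [-0.105,0.121,-0.06,0]
  ],
  "fingers": 0.1
}}

```text
time_s: 5.75
position: [0.6317, -0.1182, 0.2537]
orientation: [-179.8, -0.1, 88.0]
force: [-0.1, 0.5, 1.1]
opening: 0.047
finger_force: 0.0
```

```bash
python3 -c "
from h import *
snap('wrist','w4');s=get_state();print(s['position'])
z=np.load('w4.npz');K,T=z['K'],z['T']
def px(P):
  q=np.linalg.inv(T)@np.append(P,1); return K[0,0]*q[0]/-q[2]+K[0,2], -K[1,1]*q[1]/-q[2]+K[1,2]
print(px(np.array([.634,-.1184,.18])),px(np.array([.634,-.096,.18])))
p=z['p'];cv2.imwrite('pics/w4b.png',cv2.resize(p[100:400,120:520,::-1],(800,600)))"
```

```text
[ 0.63178323 -0.11786644  0.25423001]
(np.float64(326.6860252367511), np.float64(212.4158024375744)) (np.float64(325.65941692446034), np.float64(180.01968211880563))
```

View pics/w4b.png

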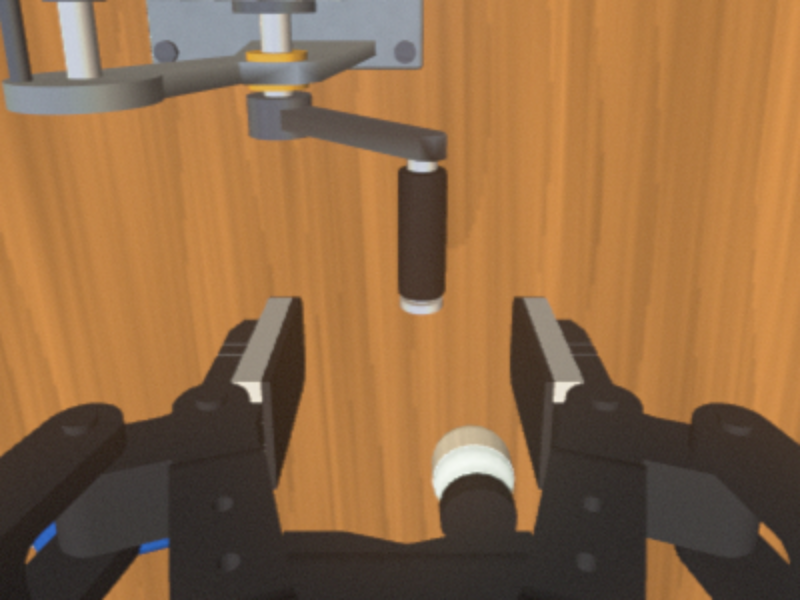

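The black grip spans (422,170) to (422,298) in the crop, centred at about (422,235). The jar at (473,480) stands low, well below the fingers' lowest height.

```bash
python3 -c "
from h import *
print([world('w4',120+422//2,100+v//2).round(4) for v in (185,235,285)])
for u in range(404,444,6): print(world('w4',120+u//2,100+235//2).round(4))
print(world('w4',120+275//2,100+115//2).round(4))
"
```

```text
[array([ 0.6372, -0.1025,  0.1861]), array([ 0.6368, -0.1195,  0.1861]), array([ 0.6363, -0.1373,  0.1863])]
[ 0.6308 -0.12    0.1842]
[ 0.6328 -0.1198  0.185 ]
[ 0.6348 -0.1196  0.1858]
[ 0.6368 -0.1195  0.1861]
[ 0.6387 -0.1198  0.1856]
[ 0.6407 -0.1201  0.1849]
[ 0.6428 -0.1207  0.1835]
[ 0.5812 -0.0872  0.1342]
```

>>> {"fn": "jog_arm", "kwargs": {
  "commands": [
    [0,0.005,0.04,0],
    [0,0.005,0.08,0],
    [0,0.005,0.0955,0],
    [0,0.005,0.0955,0],
    [0,0.005,0.0955,0]
  ],
  "fingers": -0.4
}}

```text
time_s: 6.42
position: [0.6389, -0.1194, 0.1611]
orientation: [179.8, 0.0, 88.0]
force: [0.2, -0.2, 0.7]
opening: 0.0256
finger_force: 0.0
```

>>> {"fn": "jog_arm", "kwargs": {
  "commands": [
    [0,0,0,0],
    [0,0,0,0],
    [0,0,0,0],
    [0,0,0,0]
  ],
  "fingers": -1
}}

```text
time_s: 6.92
position: [0.6392, -0.1195, 0.1602]
orientation: [179.8, 0.0, 88.0]
force: [2.4, 0.3, 4.4]
opening: 0.0149
finger_force: 58.6
```

>>> {"fn": "jog_arm", "kwargs": {
  "commands": [
    [0,-0.004,-0.0035,0],
    [0,-0.008,-0.0068,0],
    [0,-0.0128,-0.0102,0],
    [0,-0.0128,-0.0102,0]
  ]
}}

```text
time_s: 7.42
position: [0.6271, -0.119, 0.1711]
orientation: [179.7, 0.0, 88.0]
force: [3.8, -0.1, 8.0]
opening: 0.0148
finger_force: 59.1
```

>>> {"fn": "jog_arm", "kwargs": {
  "commands": [
    [0,-0.005,-0.0031,0],
    [0,-0.0105,-0.0058,0],
    [0,-0.016,-0.008,0],
    [0,-0.016,-0.008,0]
  ]
}}

```text
time_s: 7.92
position: [0.6119, -0.1185, 0.1798]
orientation: [179.6, 0.0, 88.0]
force: [3.3, 0.7, 11.3]
opening: 0.0148
finger_force: 59.5
```

>>> {"fn": "jog_arm", "kwargs": {
  "commands": [
    [0,-0.006,-0.003,0],
    [0,-0.012,-0.0052,0],
    [0,-0.0165,-0.0066,0],
    [0,-0.0165,-0.0066,0],
    [0,-0.0165,-0.0066,0]
  ]
}}

```text
time_s: 8.55
position: [0.5934, -0.1179, 0.1854]
orientation: [179.9, 0.0, 88.0]
force: [0.7, 0.2, 9.8]
opening: 0.0151
finger_force: 59.4
```

```bash
python3 -c "
from h import *
s=get_state();print(s['position'],s['force'])
snap('wrist','w5');snap('side','side5')
z=np.load('w5.npz');d=z['d'];p=z['p'];cv2.imwrite('pics/w5b.png',cv2.resize(p[60:310,120:440,::-1],(768,600)))"
```

```text
[ 0.59340101 -0.11786395  0.18543765] [0.69226545 0.2034144  9.76636013]
```

View pics/w5b.png

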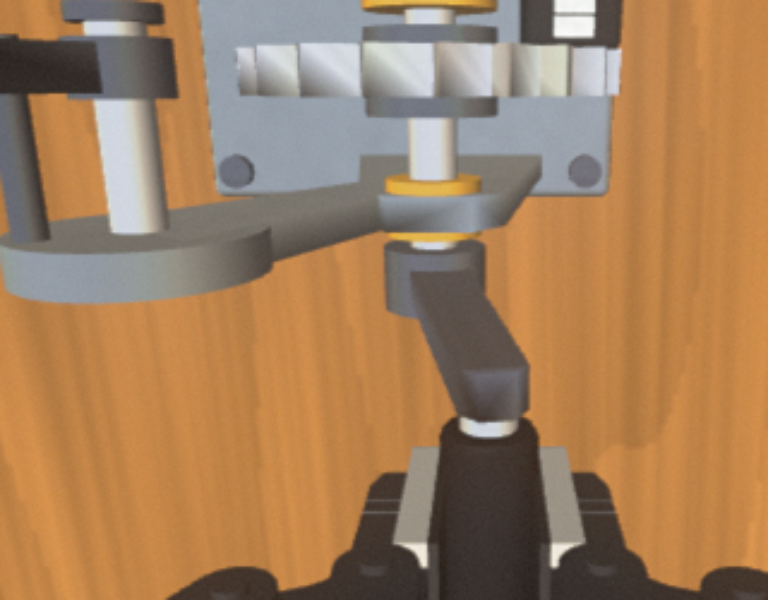

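The crank is now nearly upright, with the handle at (489,440), the hub spanning (387–485, 285), and the shaft at (408–457, 150). I'll get the angle from the offset between them.

```bash
python3 -c "
from h import *
z=np.load('w5.npz');K,d=z['K'],z['d']
def row(v,lo,hi):
  V=int(60+v/2.4); o=[]
  for U in range(int(120+lo/2.4),int(120+hi/2.4)+1):
    D=d[V,U]; o.append((U,round(float((U-K[0,2])/K[0,0]*D)*1e3,1),round(float(D),4),world('w5',U,V)[2].round(3)))
  return o
for n,a in dict(shaft=(150,396,468),hub=(262,380,492),tophub=(110,360,504),handle=(470,432,545)).items(): print(n,[(q[1],q[3]) for q in row(*a)])
"
```

```text
shaft [(-34.3, np.float64(0.015)), (-33.4, np.float64(0.015)), (-32.6, np.float64(0.015)), (-31.7, np.float64(0.015)), (-30.7, np.float64(0.016)), (-19.7, np.float64(0.122)), (-18.9, np.float64(0.124)), (-18.2, np.float64(0.125)), (-17.6, np.float64(0.126)), (-16.9, np.float64(0.126)), (-16.3, np.float64(0.127)), (-15.7, np.float64(0.127)), (-15.2, np.float64(0.127)), (-14.6, np.float64(0.127)), (-14.0, np.float64(0.127)), (-13.5, np.float64(0.127)), (-12.9, np.float64(0.127)), (-12.3, np.float64(0.127)), (-11.8, np.float64(0.127)), (-11.2, np.float64(0.127)), (-10.6, np.float64(0.126)), (-10.1, np.float64(0.125)), (-9.5, np.float64(0.125)), (-8.9, np.float64(0.125)), (-8.4, np.float64(0.122)), (-7.9, np.float64(0.121)), (-11.0, np.float64(0.015)), (-10.1, np.float64(0.015)), (-9.2, np.float64(0.015)), (-8.3, np.float64(0.015)), (-7.4, np.float64(0.015))]
hub [(-44.0, np.float64(-0.0)), (-43.1, np.float64(0.002)), (-26.3, np.float64(0.125)), (-25.4, np.float64(0.126)), (-24.7, np.float64(0.128)), (-23.9, np.float64(0.129)), (-23.3, np.float64(0.13)), (-22.7, np.float64(0.13)), (-21.9
[... 3340 characters left out ...]
(-0.9, np.float64(0.208)), (-0.5, np.float64(0.208)), (-0.1, np.float64(0.208)), (0.3, np.float64(0.208)), (0.7, np.float64(0.209)), (1.0, np.float64(0.209)), (1.4, np.float64(0.208)), (1.8, np.float64(0.208)), (2.2, np.float64(0.208)), (2.6, np.float64(0.208)), (3.0, np.float64(0.208)), (3.4, np.float64(0.207)), (3.8, np.float64(0.207)), (4.2, np.float64(0.207)), (4.6, np.float64(0.207)), (5.0, np.float64(0.206)), (5.5, np.float64(0.206)), (5.8, np.float64(0.206)), (6.2, np.float64(0.205)), (6.7, np.float64(0.205)), (7.1, np.float64(0.205)), (7.5, np.float64(0.204)), (8.1, np.float64(0.201)), (8.5, np.float64(0.201)), (9.0, np.float64(0.2)), (9.4, np.float64(0.2)), (9.8, np.float64(0.199))]
```

The handle is 14.0 mm off the shaft axis, so the spindle is at 0.176 rad, which is in the wanted band. I'll let go, rise and go to the pin.

>>> {"fn": "jog_arm", "kwargs": {
  "commands": [
    [0,0,-0.001,0],
    [0,0,-0.001,0],
    [0,0,-0.001,0]
  ],
  "fingers": -0.3
}}

```text
time_s: 9.02
position: [0.5916, -0.1178, 0.1844]
orientation: [-179.9, -0.0, 88.0]
force: [0.1, 1.4, 0.2]
opening: 0.0297
finger_force: 0.0
```

>>> {"fn": "jog_arm", "kwargs": {
  "commands": [
    [0,0,-0.04,0],
    [0,0,-0.07,0],
    [0.05,-0.04,-0.07,0],
    [0.1,-0.076,-0.07,0],
    [0.103,-0.084,-0.07,0],
    [0.103,-0.084,-0.07,0],
    [0.103,-0.084,-0.07,0]
  ]
}}

```text
time_s: 9.9
position: [0.513, -0.0134, 0.2551]
orientation: [180.0, 0.0, 87.9]
force: [-0.2, 0.4, -0.9]
opening: 0.0299
finger_force: 0.0
```

>>> {"fn": "jog_arm", "kwargs": {
  "commands": [
    [0,0,0.04,0],
    [0,0,0.062,0],
    [0,0,0.062,0],
    [0,0,0.062,0]
  ]
}}

```text
time_s: 10.4
position: [0.5132, -0.0127, 0.1937]
orientation: [179.9, 0.0, 87.9]
force: [-0.6, -0.0, 0.7]
opening: 0.0298
finger_force: 0.0
```

>>> {"fn": "jog_arm", "kwargs": {
  "commands": [
    [0,0,0,0],
    [0,0,0,0],
    [0,0,0,0],
    [0,0,0,0],
    [0,0,0,0]
  ],
  "fingers": -1
}}

```text
time_s: 11.02
position: [0.5125, -0.012, 0.1937]
orientation: [179.9, 0.0, 88.0]
force: [-0.6, -0.5, 5.7]
opening: 0.0064
finger_force: 59.0
```

>>> {"fn": "jog_arm", "kwargs": {
  "commands": [
    [0,0.004,-0.0025,0],
    [0,0.0084,-0.0044,0],
    [0,0.0147,-0.006,0],
    [0,0.021,-0.0066,0],
    [0,0.0307,-0.0053,0],
    [0,0.0396,-0.0016,0],
    [0,0.0473,0.0042,0],
    [0,0.0531,0.0119,0],
    [0,0.0531,0.0119,0]
  ]
}}

```text
time_s: 12.15
position: [0.5635, -0.014, 0.1797]
orientation: [-179.7, 0.0, 88.0]
force: [-5.9, -1.6, -2.8]
opening: 0.0069
finger_force: 65.9
```

>>> {"fn": "jog_arm", "kwargs": {
  "commands": [
    [0,0.001,0.003,0],
    [0,0.002,0.006,0],
    [0,0.003,0.009,0],
    [0,0.0035,0.012,0],
    [0,0.004,0.0155,0],
    [0,0.004,0.0185,0],
    [0,0.004,0.0215,0],
    [0,0.004,0.0215,0]
  ]
}}

```text
time_s: 13.15
position: [0.57, -0.0142, 0.1601]
orientation: [179.9, 0.0, 88.0]
force: [-2.4, -1.6, 1.2]
opening: 0.0068
finger_force: 69.7
```

>>> {"fn": "jog_arm", "kwargs": {
  "commands": [
    [0,0,0.001,0],
    [0,0,0.002,0],
    [0,-0.0002,0.003,0],
    [0,-0.0003,0.004,0],
    [0,-0.0005,0.005,0],
    [0,-0.0005,0.005,0]
  ]
}}

```text
time_s: 13.9
position: [0.5701, -0.014, 0.1545]
orientation: [179.8, 0.0, 88.0]
force: [2.9, -2.5, -5.3]
opening: 0.0066
finger_force: 70.7
```

>>> {"fn": "jog_arm", "kwargs": {
  "commands": [
    [0,-0.0003,0.0007,0],
    [0,-0.0005,0.0015,0],
    [0,-0.0005,0.0015,0]
  ]
}}

```text
time_s: 14.28
position: [0.57, -0.014, 0.1537]
orientation: [179.8, -0.0, 88.0]
force: [4.8, -2.8, -2.9]
opening: 0.0066
finger_force: 70.9
```

>>> {"fn": "jog_arm", "kwargs": {
  "commands": [
    [0,-0.0003,0.0007,0],
    [0,-0.0005,0.0015,0],
    [0,-0.0005,0.0015,0]
  ]
}}

```text
time_s: 14.65
position: [0.57, -0.014, 0.1526]
orientation: [179.7, -0.0, 88.0]
force: [5.4, -3.4, -0.3]
opening: 0.0065
finger_force: 71.1
```

```bash
python3 -c "
from h import *
s=get_state();print(s['position'],s['force'])
snap('wrist','w6')
p=np.load('w6.npz')['p'];cv2.imwrite('pics/w6b.png',cv2.resize(p[150:350,220:420,::-1],(600,600),interpolation=cv2.INTER_CUBIC))"
```

```text
[ 0.56996639 -0.01398372  0.15261577] [ 5.4322762  -3.44331361 -0.28601043]
```

View pics/w6b.png

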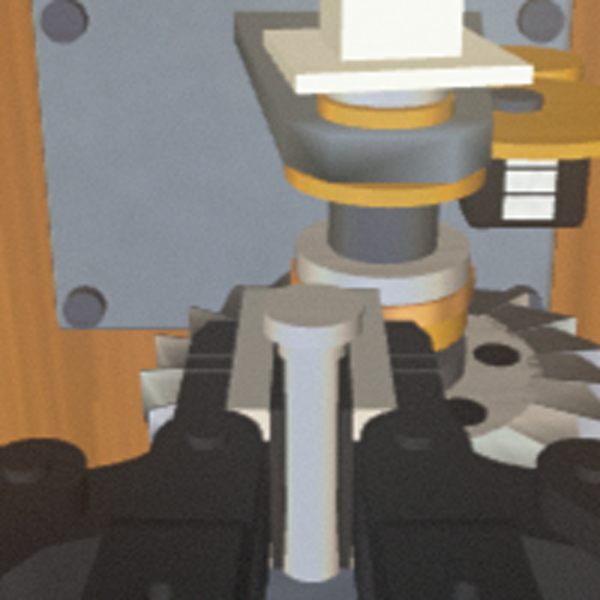

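The pin is held between the pads at (312,430) with the wheel behind. That was my last picture, so I'll work from numbers only from here.

```bash
python3 -c "
from h import *
print([world('w6',220+312//3,150+v//3).round(4) for v in (380,420,460,500,540)])"
```

```text
[array([ 0.5705, -0.0043,  0.1808]), array([ 0.5703, -0.0105,  0.1804]), array([ 0.5701, -0.0161,  0.1806]), array([ 0.5699, -0.0221,  0.1805]), array([ 0.5697, -0.0286,  0.1806])]
```

>>> {"fn": "jog_arm", "kwargs": {
  "commands": [
    [0,-0.0005,0.001,0],
    [0,-0.001,0.002,0],
    [0,-0.001,0.003,0],
    [0,-0.001,0.003,0]
  ]
}}

```text
time_s: 15.2
position: [0.5697, -0.014, 0.1503]
orientation: [179.6, -0.0, 88.0]
force: [4.7, -2.6, 3.6]
opening: 0.0067
finger_force: 71.5
```

```bash
cat > m.py <<'E'
from h import *
import sys
snap('wrist','m');s=get_state();print(s['position'].round(4),s['force'].round(1))
print([world('m',324,v).round(4).tolist() for v in (285,300,315)])
E
python3 m.py
```

```text
[ 0.5697 -0.014   0.1503] [ 6.  -3.1  3.5]
[[0.5701, -0.0081, 0.1784], [0.5699, -0.0146, 0.1786], [0.5697, -0.0214, 0.1786]]
```

>>> {"fn": "jog_arm", "kwargs": {
  "commands": [
    [0,-0.0003,0.001,0],
    [0,-0.0006,0.002,0],
    [0,-0.001,0.003,0],
    [0,-0.001,0.003,0]
  ]
}}

```text
time_s: 15.75
position: [0.5693, -0.014, 0.1481]
orientation: [179.6, -0.0, 88.0]
force: [5.1, -2.7, 7.7]
opening: 0.0064
finger_force: 72.0
```

```bash
python3 m.py
```

```text
[ 0.5693 -0.014   0.148 ] [ 4.8 -2.3  7.6]
[[0.5697, -0.0082, 0.1761], [0.5695, -0.0147, 0.1762], [0.5692, -0.0213, 0.1764]]
```

>>> {"fn": "jog_arm", "kwargs": {
  "commands": [
    [0,0,-0.001,0],
    [0,0,-0.001,0],
    [0,0,-0.001,0],
    [0,0,-0.001,0]
  ],
  "fingers": -0.3
}}

```text
time_s: 16.3
position: [0.5653, -0.0135, 0.1464]
orientation: [-179.9, -0.0, 88.0]
force: [0.8, 0.9, 0.3]
opening: 0.0298
finger_force: 0.0
```

```bash
python3 m.py
```

```text
[ 0.5654 -0.0136  0.1465] [ 0.9 -0.4  0.5]
[[0.566, -0.0086, 0.1732], [0.5658, -0.0152, 0.1733], [0.5655, -0.0225, 0.1728]]
```

```bash
python3 -c "
from h import *
for v in (290,305): print([world('m',u,v)[[0,2]].round(4).tolist() for u in range(322,344,2)])"
```

```text
[[0.5651, 0.1714], [0.5659, 0.1729], [0.5667, 0.1739], [0.5675, 0.1742], [0.5682, 0.1744], [0.569, 0.1745], [0.5698, 0.1747], [0.5705, 0.1744], [0.5713, 0.1743], [0.5721, 0.1739], [0.5729, 0.1732]]
[[0.5648, 0.1714], [0.5657, 0.173], [0.5665, 0.1736], [0.5673, 0.174], [0.568, 0.1745], [0.5688, 0.1744], [0.5696, 0.1748], [0.5704, 0.1745], [0.5712, 0.1741], [0.572, 0.1733], [0.5728, 0.1724]]
```

>>> {"fn": "jog_arm", "kwargs": {
  "commands": [
    [0,0.004,-0.03,0],
    [0,0.004,-0.06,0],
    [0,0.004,-0.1,0],
    [0,0.004,-0.1,0],
    [0,0.004,-0.1,0]
  ]
}}

```text
time_s: 16.98
position: [0.5692, -0.0138, 0.2463]
orientation: [-179.9, -0.0, 88.0]
force: [-0.5, -0.6, 0.2]
opening: 0.0302
finger_force: 0.0
```

>>> {"fn": "jog_arm", "kwargs": {
  "commands": [
    [-0.05,0.014,-0.005,0],
    [-0.1,0.027,-0.005,0],
    [-0.104,0.027,-0.005,0],
    [-0.104,0.027,-0.005,0]
  ]
}}

```text
time_s: 17.48
position: [0.5921, -0.1186, 0.2502]
orientation: [-179.8, -0.1, 87.9]
force: [0.6, 1.4, -0.7]
opening: 0.0299
finger_force: 0.0
```

```bash
python3 -c "
from h import *
snap('wrist','w7');s=get_state();print(s['position'].round(4),s['force'].round(1))
z=np.load('w7.npz');d=z['d'];K,T=z['K'],z['T']
v,u=np.nonzero(d>0);D=d[v,u];P=(T@np.c_[(u-K[0,2])/K[0,0]*D,-(v-K[1,2])/K[1,1]*D,-D,np.ones(len(D))].T)[:3].T
m=(P[:,2]>.195)&(P[:,2]<.214)&(P[:,1]>-.135)&(P[:,1]<-.105)&(abs(P[:,0]-.594)<.02)
q=P[m];print(len(q),q[:,2].max(),np.percentile(q[:,0],[2,98]),q[q[:,2]>np.percentile(q[:,2],80)].mean(0))
"
```

```text
[ 0.5924 -0.1174  0.2505] [-0.1  0.7  0.4]
1322 0.21015580219502195 [0.58552767 0.60177348] [ 0.59374051 -0.11889962  0.20872503]
```

Handle centre is at x≈0.5937, z≈0.2005. Descend over it and grip.

>>> {"fn": "jog_arm", "kwargs": {
  "commands": [
    [0,0.0013,0.04,0],
    [0,0.0013,0.067,0],
    [0,0.0013,0.067,0],
    [0,0.0013,0.067,0]
  ]
}}

```text
time_s: 18.02
position: [0.5951, -0.1178, 0.1856]
orientation: [179.9, -0.0, 88.1]
force: [-0.6, -0.2, 0.3]
opening: 0.0301
finger_force: 0.0
```

>>> {"fn": "jog_arm", "kwargs": {
  "commands": [
    [0,0,0,0],
    [0,0,0,0],
    [0,0,0,0],
    [0,0,0,0]
  ],
  "fingers": -1
}}

```text
time_s: 18.52
position: [0.5953, -0.1184, 0.1861]
orientation: [179.9, -0.0, 88.0]
force: [-0.6, 2.0, 6.0]
opening: 0.0146
finger_force: 58.7
```

>>> {"fn": "jog_arm", "kwargs": {
  "commands": [
    [0,-0.0015,-0.0008,0],
    [0,-0.003,-0.001,0],
    [0,-0.0045,-0.0013,0],
    [0,-0.0045,-0.0013,0]
  ]
}}

```text
time_s: 19.02
position: [0.5908, -0.1183, 0.1868]
orientation: [179.9, -0.0, 88.0]
force: [2.4, 3.1, 6.6]
opening: 0.0145
finger_force: 59.0
```

>>> {"fn": "jog_arm", "kwargs": {
  "commands": [
    [0,-0.001,-0.0001,0],
    [0,-0.002,-0.0002,0],
    [0,-0.002,-0.0002,0]
  ]
}}

```text
time_s: 19.4
position: [0.5889, -0.1182, 0.1871]
orientation: [179.9, -0.0, 88.0]
force: [2.4, 2.8, 6.3]
opening: 0.0149
finger_force: 59.0
```

>>> {"fn": "jog_arm", "kwargs": {
  "commands": [
    [0,-0.001,-0.0002,0],
    [0,-0.002,-0.0004,0],
    [0,-0.002,-0.0004,0]
  ]
}}

```text
time_s: 19.77
position: [0.5869, -0.1181, 0.1873]
orientation: [179.9, -0.0, 88.0]
force: [3.1, 4.6, 5.5]
opening: 0.0149
finger_force: 58.9
```

>>> {"fn": "jog_arm", "kwargs": {
  "commands": [
    [0,-0.001,-0.0001,0],
    [0,-0.002,-0.0002,0],
    [0,-0.002,-0.0002,0]
  ]
}}

```text
time_s: 20.15
position: [0.5865, -0.1181, 0.1874]
orientation: [179.7, -0.0, 88.0]
force: [7.1, 2.5, 1.2]
opening: 0.0148
finger_force: 58.6
```

The handle stopped hard at about +0.065 rad with 7 N on it, so the pawl has caught. I'll confirm the reading, ease off and let go.

>>> {"fn": "jog_arm", "kwargs": {
  "commands": [
    [0,0,0,0],
    [0,0,0,0],
    [0,0,0,0]
  ]
}}

```text
time_s: 20.52
position: [0.5865, -0.1181, 0.1874]
orientation: [179.7, -0.0, 88.0]
force: [7.7, 1.6, 1.9]
opening: 0.0149
finger_force: 58.6
```

>>> {"fn": "jog_arm", "kwargs": {
  "commands": [
    [0,0.0006,0,0],
    [0,0.0012,0,0],
    [0,0.0012,0,0]
  ]
}}

```text
time_s: 20.9
position: [0.5866, -0.1181, 0.1874]
orientation: [179.8, -0.0, 88.0]
force: [4.7, 2.1, 5.5]
opening: 0.0148
finger_force: 58.8
```

>>> {"fn": "jog_arm", "kwargs": {
  "commands": [
    [0,0,0,0],
    [0,0,0,0],
    [0,0,0,0]
  ],
  "fingers": -0.3
}}

```text
time_s: 21.28
position: [0.5839, -0.1191, 0.1862]
orientation: [-179.9, 0.0, 88.0]
force: [-0.4, 0.4, -0.3]
opening: 0.0297
finger_force: 0.0
```

>>> {"fn": "jog_arm", "kwargs": {
  "commands": [
    [0,0,-0.03,0],
    [0,0,-0.07,0],
    [0.05,-0.005,-0.07,0],
    [0.1,-0.015,-0.07,0],
    [0.1,-0.015,-0.07,0],
    [0.1,-0.015,-0.07,0]
  ]
}}

```text
time_s: 22.02
position: [0.5733, -0.0189, 0.2567]
orientation: [-180.0, 0.1, 88.0]
force: [-0.2, -0.1, -0.6]
opening: 0.0295
finger_force: 0.0
```

```bash
python3 -c "
from h import *
snap('wrist','w8');s=get_state();print(s['position'].round(4),s['force'].round(1),s['time_s'])
z=np.load('w8.npz');d=z['d'];K,T=z['K'],z['T']
v,u=np.nonzero(d>0);D=d[v,u];P=(T@np.c_[(u-K[0,2])/K[0,0]*D,-(v-K[1,2])/K[1,1]*D,-D,np.ones(len(D))].T)[:3].T
def b(n,x,y,zz):
  m=((P>[x[0],y[0],zz[0]])&(P<[x[1],y[1],zz[1]])).all(1);q=P[m]
  print(n,len(q),len(q) and (q.min(0).round(4),q.max(0).round(4),np.median(q,0).round(4)))
b('pin',(.55,.59),(-.025,-.005),(.16,.20))
b('bar',(.545,.565),(-.042,-.03),(.155,.20))
b('handle',(.55,.63),(-.14,-.1),(.195,.215))
b('crank',(.55,.63),(-.098,-.08),(.15,.215))
b('shaft',(.56,.61),(-.06,-.05),(.118,.135))"
```

```text
[ 0.5735 -0.0197  0.2567] [-0.2 -0.9 -0.2] 22.075
pin 356 (array([ 0.5646, -0.025 ,  0.1683]), array([ 0.5738, -0.005 ,  0.1751]), array([ 0.5694, -0.0148,  0.1725]))
bar 432 (array([ 0.545, -0.042,  0.155]), array([ 0.565 , -0.0301,  0.1817]), array([ 0.5563, -0.0371,  0.1742]))
handle 762 (array([ 0.5786, -0.1308,  0.1997]), array([ 0.5958, -0.1   ,  0.2102]), array([ 0.5863, -0.1123,  0.2076]))
crank 1084 (array([ 0.577 , -0.098 ,  0.1501]), array([ 0.5945, -0.0853,  0.2102]), array([ 0.5863, -0.0868,  0.1887]))
shaft 0 0
```

```bash
python3 -c "
from workcell import *
print(job_done())"
```

```text
the job is handed in; nothing more can be done
None
```

The job is handed in: the pawl is back in the teeth and caught with 7–8 N at the handle, holding the crank about 0.07–0.08 rad short of upright on the wound side, at about 22 s with the gripper clear.

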